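Centre the coin cup on the counting scale and zero it

ROBOT

A 6-joint arm with a two-finger parallel gripper is mounted at the origin on the work surface. World frame = base frame: x ahead of the robot, y to its left, z up, the work surface at z = 0. Lengths are in m, angles in rad, forces in N, time in s.
With the tool pointing down it reaches from about 0.375 to 0.9 m from the base axis. Payload 3.1 kg.
Tool frame: the origin (TCP) lies on the centre line of the jaws, within the pads' length; the fingertips stand 22 mm ahead of it and the grasp point (between the pads) lies 3 mm ahead of it; z points along the fingers, x is the direction in which the jaws open and shut, and the axes are right-handed (so a half turn about z gives the same grasp; the last joint's range is limited). The gripper opens to 87 mm and grips with 3 to 60 N. Pads are 19 mm wide; open, the fingers measure 117 mm over their backs; the gripper's body (75 mm by 190 mm) begins 51 mm behind the grasp point.
Start: joints at [-1.335, 0.527, 1.433, -0, 1.181, -0.178], TCP at [0.251, -0.572, 0.245] pointing down, gripper open.
Joint ranges: [-3.08, 3.08], [-0.75, 2.2], [0.22, 2.44], [-1.43, 4.57], [0, 2.65], [-2.85, 2.85]. Speed limits (rad/s): [2.79, 2.79, 3.14, 3.14, 3.14, 3.14].

INTERFACE

Orientations are given as a unit quaternion [x, y, z, w].
In Python, from rig import robot, camera, order gives the robot as it stands.
- The arm moves only by the shell command python3 -m pendant 'ROWS' [OPENING] [FORCE]. ROWS is JSON, a list of rows, each a list of 2 entries, a list of its own where there are three numbers: the shift along the tool's x, y, z in mm, then the turn about the tool's z in degrees. A call has 1 to 8 rows; each row shifts and turns the commanded pose from where the row before left it, along the tool's axes as they then stand; what a row does not reach is not made up. A row lasts 1/8 s, in which the tool goes at most 62.5 mm and 10.7 degrees, less where a joint would pass 70% of its speed; a pose out of reach is approached as far as the arm can. A call with a gripper value outside its range is refused whole. OPENING is the finger opening in mm, from 0 to 87, set as the call begins (- or left out, the last holds). The fingers move at their own pace and stop on an object; FORCE is the grip in N (left out, the last holds). Time passes only in rows, so rows that do not move let the fingers close. It gives the time, the measured TCP pose, the force and the opening at its end, in the units of the state.
- robot.get_obs(): the state, without advancing time (a new reading comes with each control period).
- camera(name): name is "scene" or "side" or "wrist"; returns a dict with "pixels" (480x640x3 uint8, blue, green, red), "mtx" (3x3 intrinsics, pixels), "R" (3x3) and "t" (3): a world point X has camera coordinates R X + t. Camera axes: x right, y down, z forward; pixel columns grow to the right and rows downward; lengths in m; the calibration is good to about 2 mm. A picture is of the moment at which its call begins. There is no depth.
- order.hand_in(): hands the job in, once; it reports no verdict.
The state is a dict: "time": time; "q": joint angles; "joint_velocities": joint speeds; "joint_torque": joint torques, N m; "position": TCP position; "tool_rot": TCP orientation; "ft_force": force on the tool from outside, world axes, zero at the start; "moment": the same for the moment, N m; "grip_width": finger opening in m.
Only numpy, scipy, OpenCV 4.12 (cv2) and the standard library are available. Lean on these libraries where they do the work, as an engineer would, in place of code of your own. Each camera call takes 0.05 s, during which the arm holds its last target. There are 200 camera calls.

TASK

The empty coin cup stands off-centre on the counting scale's small round pan. With the fingers shut, nudge it with light, low taps until it stands upright in the middle of the pan, without tipping it, knocking it off, taking hold of it or lifting it; then, with the cup standing free in the middle, press the larger round key (zero) at the front of the scale fully down and let it go. Do not press the smaller key, and leave the other things on the counter where they are.

Things in the scene. Friction and masses are not known exactly. Their poses are not given: they have to be found in the camera images.
- cup: The coin cup: black, pear-shaped, open at the top, 60 mm tall, 90 g give or take a third. It stands upright but wobbly on a narrow flat foot 32 mm across on the scale's pan; it is widest, 53 mm across, 17 mm above the foot, and narrows to 40 mm at the rim. Pushed at or below its widest level it slides upright; pushed near the rim it tips over. Origin: centre of the foot's underside, z up along the cup's axis.
- pan: The scale's small round pan: flat bare metal, 100 mm across, no rim, fixed (does not sink), with a dark ring 65 mm across engraved round its centre. Origin: centre of its flat top face, 72 mm above the table, z up; its x and y directions mean nothing.
- scale: The counting scale, fixed on the table: grey housing 225 mm deep (x), 190 mm wide (y), 40 mm tall. Origin on the table, x points from the keys at its front (robot side, 135 mm before the origin) to its rear (90 mm behind the origin), y to its left. The pan's centre stands at x = +30 mm, y = 0. The keys lie at x = -105 mm with a blank display between them.
- zero_key_top (a point): Centre of the top face of the zero key, the larger of the two round white keys (28 mm across), at the front right corner of the scale seen from the robot. It is pressed straight down; its top is 56 mm above the table.
- zero_key (a joint): Travel of the zero key, m: 0 = up, 0.006 = fully down. It springs back; it takes about 1.2 N to start and 4 N to hold fully down.
- power_key (a joint): Travel of the power key, m: 0 = up, 0.006 = fully down. The smaller round white key (16 mm across) at the front left corner of the scale, 120 mm from the zero key. Not to be pressed.
- roll_a: Upright paper-wrapped coin roll, 25 mm diameter, 58 mm tall, left of the scale. Bystander, loose. Origin: centre of its underside.
- roll_b: The same kind of upright coin roll (25 mm diameter, 58 mm tall), right of the scale. Bystander, loose. Origin: centre of its underside.
- stamp: Dark wooden hand stamp standing on its 40 mm round plate, 74 mm tall, front right of the scale. Bystander, loose. Origin: centre of its underside.
- jar: Small closed jar, 52 mm diameter, 60 mm tall, left of the scale towards its rear. Bystander, loose. Origin: centre of its underside.
- stapler: Stapler, 130 x 36 mm, 52 mm tall, front left of the scale. Bystander, loose. Origin: centre of its underside.
- mug: White mug with one handle, 76 mm diameter, 85 mm tall, right of the scale beyond the coin roll. Bystander, loose. Origin: centre of its underside.
- calculator: Flat desk calculator, 100 x 150 mm, 20 mm tall, behind the scale. Bystander, loose. Origin: centre of its underside.

How it is judged:
By the outcome, as a careful person would: the job done as asked, in the order asked, and still so for the second after the job is handed in, with the robot touching nothing.
It also fails if it takes over 51 s, if anything falls off the work surface, if the arm or the gripper's body presses on something with over 40 N, if the wrist force passes 120 N, or if a joint passes its speed limit or range.

## Working session

There is one attempt and no reset: what is moved stays moved. The work goes in short steps, Python scripts to look and compute and a shell command to move; the robot and the scene stay as the last step left them, time stands still between calls to the robot, and variables do not carry over. Pictures are saved under pics/ and viewed, about 8 in all and at most 12, crops included, and the job is handed in when it is done.

```bash
mkdir -p pics; python3 - <<'E'
from rig import robot,camera
import cv2,pickle
o=robot.get_obs();print(o)
for n in("scene","side"):
    c=camera(n);cv2.imwrite(f"pics/{n}0.png",c["pixels"]);pickle.dump(c,open(n+"0.pkl","wb"));print(n,c["mtx"],c["R"],c["t"])
E
```

```text
{'time': 0.0, 'q': array([-1.33548489e+00,  5.28486064e-01,  1.43390724e+00, -3.72694652e-06,
        1.18135632e+00, -1.78486654e-01]), 'joint_velocities': array([-0.00134501,  0.00083792, -0.00255184,  0.00200416, -0.00059831,
        0.00012578]), 'joint_torque': array([ 3.75257505e-04, -4.40039706e+01, -1.76593423e+01,  6.32227748e-02,
        5.80560474e-02, -1.51222398e-04]), 'position': array([ 0.25117893, -0.57156437,  0.24355777]), 'tool_rot': array([ 8.37284128e-01, -5.46766975e-01, -7.85144119e-04, -7.39379182e-04]), 'ft_force': array([ 0.4188589 , -0.0746371 ,  0.13951274]), 'moment': array([0.03224839, 0.05286282, 0.00957688]), 'grip_width': 0.08670046712927958}
scene [[548.75839501   0.         317.95830553]
 [  0.         548.75839501 240.78502363]
 [  0.           0.           1.        ]] [[ 0.1415082   0.98982744 -0.01473354]
 [ 0.6521711  -0.10441233 -0.7508468 ]
 [-0.74474713  0.09664219 -0.66031205]] [-0.10041565 -0.32277669  1.41827833]
side [[462.41628334   0.         321.6990916 ]
 [  0.         462.41628334 236.88307677]
 [  0.           0.           1.        ]] [[ 0.88362468 -0.46815222  0.00639726]
 [-0.34383625 -0.65813445 -0.66980272]
 [ 0.31777989  0.5896546  -0.74251154]] [-0.54296245  0.24901293  0.61281478]
```

View pics/scene0.png

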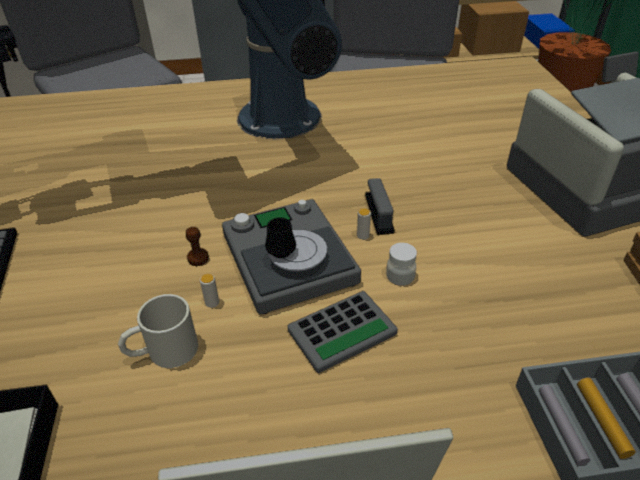

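View pics/side0.png

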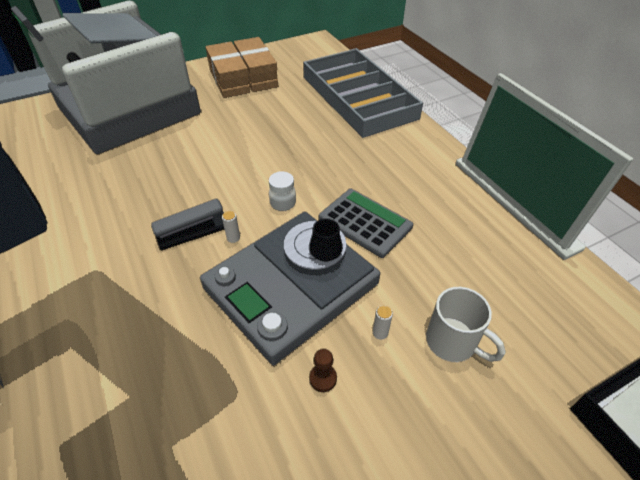

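The scale is seen in both views: scene cup at about (280,238), pan (299,250), zero key (242,222); side cup (325,240), pan (315,245), zero key (271,323). I'll enlarge both in one picture.

```bash
python3 - <<'E'
import pickle,cv2,numpy as np
a=pickle.load(open("scene0.pkl","rb"))["pixels"][205:285,225:345]
b=pickle.load(open("side0.pkl","rb"))["pixels"][210:345,250:360]
f=lambda i,k:cv2.convertScaleAbs(cv2.resize(i,None,fx=k,fy=k,interpolation=cv2.INTER_CUBIC),alpha=1.8,beta=20)
A=f(a,4);B=f(b,2.9) if 0 else f(b,4)
h=max(len(A),len(B));I=np.zeros((h,A.shape[1]+B.shape[1],3),'uint8')
A=f(a,3);B=f(b,4);I=np.zeros((540,800,3),'uint8');I[:240,:360]=A;I[:540,360:800]=B
cv2.imwrite("pics/crop0.png",I)
E
```

```text
(no output)
```

View pics/crop0.png

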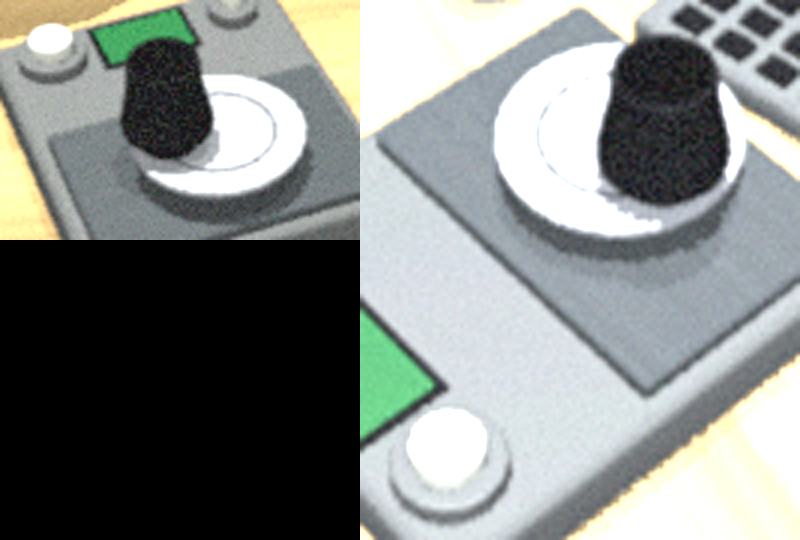

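```bash
cat > fit.py <<'E'
import numpy as np,pickle,cv2
from scipy.optimize import least_squares
th=np.linspace(0,2*np.pi,120)
def proj(c,X):
    P=np.atleast_2d(X)@c["R"].T+c["t"];p=P@c["mtx"].T;return p[:,:2]/p[:,2:]
def circ(x,y,z,r):return np.c_[x+r*np.cos(th),y+r*np.sin(th),np.full(120,z)]
def cup(x,y,z=.072):
    h=np.array([0,6,17,30,45,60])/1e3;r=np.array([16,22,26.5,25,22,20])/1e3
    return np.vstack([circ(x,y,z+a,b) for a,b in zip(h,r)])
def bb(p):return np.r_[p.min(0),p.max(0)]   # l,t,r,b
def back(c,uv,z):
    d=np.linalg.inv(c["mtx"])@[*uv,1];d=c["R"].T@d;o=-c["R"].T@c["t"];return o+d*(z-o[2])/d[2]
def cupmask(c,roi,thr=28):
    x0,y0,x1,y1=roi;g=c["pixels"][y0:y1,x0:x1].max(2)
    m=(cv2.GaussianBlur(g,(3,3),0)<thr).astype('uint8')
    n,l,s,_=cv2.connectedComponentsWithStats(m);k=1+np.argmax(s[1:,4]);s=s[k]
    return np.array([s[0]+x0-.0,s[1]+y0,s[0]+s[2]-1+x0,s[1]+s[3]-1+y0],float),s[4]
def fitcup(c,box,x0,use=(0,2,3)):
    use=list(use)
    r=least_squares(lambda v:(bb(proj(c,cup(*v)))-box)[use],x0);return r.x,r.fun
E
python3 - <<'E'
from fit import *
S=pickle.load(open("scene0.pkl","rb"));D=pickle.load(open("side0.pkl","rb"))
for n,c,roi,man in(("scene",S,(255,210,310,265),[265.3,217.7,296,258]),("side",D,(300,212,350,270),[309.75,218.75,342.25,261])):
    b,a=cupmask(c,roi);print(n,b,a)
    for q in(b,man):print(fitcup(c,np.array(q),[.5,-.1],(0,1,2,3)))
pan=lambda c,b,u:least_squares(lambda v:(bb(proj(c,circ(*v,.072,.05)))-b)[u],[.5,-.1])
for c,b,u in((S,np.array([0,230,327,269.]),[1,2]),(D,np.array([283.5,220,346.5,268.]),[0,1,2])):
    r=pan(c,b,u);print("pan",r.x,r.fun,bb(proj(c,circ(*r.x,.072,.05))))
print("zero",back(S,(241.7,219),.056),back(D,(271.75,319),.056))
print("power",back(S,(302.5,204),.056),back(D,(224,271.5),.056))
E
```

```text
scene [266. 218. 294. 257.] 911
(array([ 0.59874971, -0.04633258]), array([-2.00762275, -1.57902041,  2.00683835,  1.33824939]))
(array([ 0.5999649 , -0.04536302]), array([-0.67124522, -0.87721576,  0.67040051,  0.77194373]))
side [311. 220. 340. 260.] 985
(array([ 0.59607593, -0.045961  ]), array([-2.78266617, -2.5059085 ,  2.78723785,  2.16012004]))
(array([ 0.59677997, -0.04626485]), array([-1.03279903, -1.28284749,  1.03478299,  1.13080688]))
pan [ 0.59657858 -0.01789459] [-5.68434189e-14  0.00000000e+00] [267.61343203 230.         327.         269.93461245]
pan [ 0.59233499 -0.01806857] [ 0.09244996  0.01227755 -0.09261161] [283.59244996 220.01227755 346.40738839 267.21283797]
zero [ 0.48034239 -0.10861805  0.056     ] [ 0.47714516 -0.10608051  0.056     ]
power [0.45328556 0.00775376 0.056     ] [0.44618691 0.00670837 0.056     ]
```

The enlarged crops show scene cup box (265–296, 218–258) and side cup box (310–342, 219–261). The two cameras agree within about 4 mm. The cup is at (0.598, -0.046), the pan at (0.5945, -0.017) and the zero key at (0.479, -0.107). The keys are 118 mm apart against 120 mm given. The cup has to move about 28 mm towards +y.

```bash
python3 -m pendant '[[[0,0,0],8.5],[[-20,-20,0],8.5],[[-37,-36,0],0],[[-37,-36,0],0],[[-37,-36,0],0],[[-37,-36,0],0],[[-37,-36,0],0],[[-37,-36,0],0]]' 0 10; python3 -m pendant '[[[-37,-36,0],0],[[-37,-36,0],0],[[-37,-36,0],0],[[-37,-36,0],0],[[-29,-28,0],0],[[0,0,0],0],[[0,0,0],0]]'
```

```text
time: 1.1
position: [0.4546, -0.3004, 0.2442]
tool_rot: [0.747, -0.665, -0.0, -0.0]
ft_force: [0.6, -0.1, 0.1]
grip_width: 0.0151
time: 1.98
position: [0.6034, -0.1062, 0.244]
tool_rot: [0.747, -0.664, -0.001, 0.001]
ft_force: [-1.1, -0.2, -0.5]
grip_width: 0.0004
```

```bash
python3 -m pendant '[[[0,0,45],0],[[0,0,45],0],[[0,0,35],0],[[0,0,12],0],[[0,0,5],0],[[0,0,0],0]]'; python3 - <<'E'
from rig import camera
import cv2,pickle,numpy as np
I=[]
for n in("wrist","side"):
    c=camera(n);pickle.dump(c,open(n+"1.pkl","wb"));I.append(c["pixels"])
print(pickle.load(open("wrist1.pkl","rb"))["t"])
b=cv2.resize(I[1][200:290,260:360],None,fx=4,fy=4)
o=np.zeros((480,800,3),'uint8');o[:300,:400]=cv2.resize(I[0],(400,300));o[:360,400:]=b
cv2.imwrite("pics/p1.png",cv2.convertScaleAbs(o,alpha=1.8,beta=20))
E
```

```text
time: 2.72
position: [0.6047, -0.1068, 0.1036]
tool_rot: [0.747, -0.665, 0.001, -0.0]
ft_force: [0.1, 0.2, -0.5]
grip_width: 0.0003
[-0.17529893  0.5669712   0.43300524]
```

View pics/p1.png

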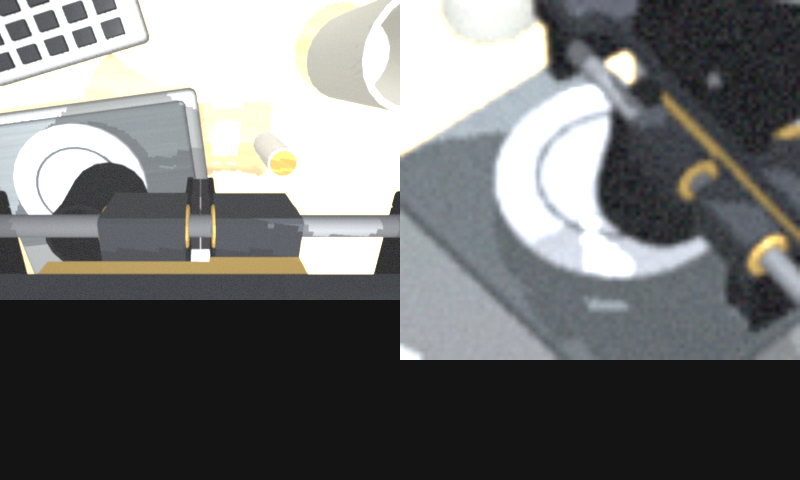

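The wrist view shows the shut fingers at (200,215) and the cup to their left at about (95,215), with a clear gap. The push line runs through both the cup and the pan centre. Next I'll push gently.

```bash
python3 -m pendant '[[[-4,0,0],0],[[-4,0,0],0],[[-4,0,0],0],[[-3,0,0],0],[[-2,0,0],0],[[-2,0,0],0],[[-2,0,0],0],[[-2,0,0],0]]';  python3 -m pendant '[[[-2,0,0],0],[[-2,0,0],0],[[-2,0,0],0],[[-2,0,0],0],[[-2,0,0],0],[[-1,0,0],0],[[0,0,0],0]]'; cat > look.py <<'E'
from rig import camera
import cv2,pickle,numpy as np,sys
k=sys.argv[1];I={}
for n in("wrist","side","scene"):
    c=camera(n);pickle.dump(c,open(n+k+".pkl","wb"));I[n]=c["pixels"]
o=np.zeros((600,800,3),'uint8');o[:360,:400]=cv2.resize(I["wrist"][240:480,0:267] if 0 else I["wrist"][150:440,0:322],(400,360))
o[:360,400:]=cv2.resize(I["side"][200:290,260:360],None,fx=4,fy=4)
o[360:600,:400]=cv2.resize(I["scene"][210:282,230:350],(400,240))
cv2.imwrite("pics/p"+k+".png",cv2.convertScaleAbs(o,alpha=1.8,beta=20))
E
python3 look.py 2
```

```text
time: 3.82
position: [0.6014, -0.0832, 0.1025]
tool_rot: [0.747, -0.665, -0.0, 0.0]
ft_force: [-0.6, -0.7, -1.1]
grip_width: 0.0003
time: 4.7
position: [0.6002, -0.0722, 0.1026]
tool_rot: [0.747, -0.664, 0.0, -0.0]
ft_force: [0.4, -1.2, 0.3]
grip_width: 0.0002
```

View pics/p2.png

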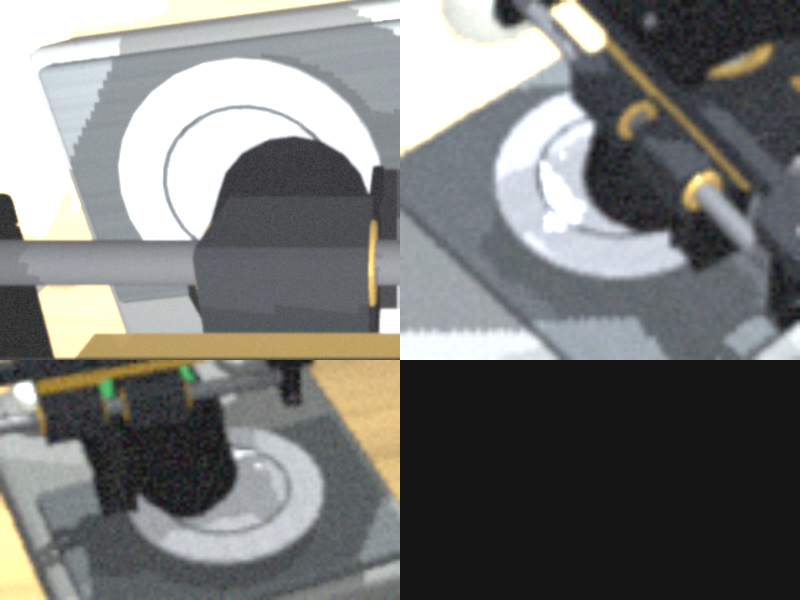

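```bash
python3 - <<'E'
from fit import *
S=pickle.load(open("scene2.pkl","rb"));D=pickle.load(open("side2.pkl","rb"))
print(fitcup(S,np.array([0,0,302.1,257.9]),[.6,-.03],(2,3))[0],fitcup(D,np.array([305.2,0,0,259.3]),[.6,-.03],(0,3))[0])
W=pickle.load(open("wrist2.pkl","rb"))
f=lambda p:np.c_[p[:,0]*400/322,(p[:,1]-150)*360/290]
for x,y in((.5945,-.0173),):print("pan",bb(f(proj(W,circ(x,y,.072,.05)))),"ring",bb(f(proj(W,circ(x,y,.072,.0325)))))
for x,y in((.598,-.03),(.597,-.034),(.598,-.038)):print(bb(f(proj(W,cup(x,y)))))
E
```

```text
[ 0.59928387 -0.03622165] [ 0.59448809 -0.03880322]
pan [118.8231464   48.36314776 386.25401438 291.69067467] ring [166.33417171  96.89989891 339.83705176 254.47182707]
[161.25360479 123.08596272 354.55014919 336.05139041]
[176.93379225 127.29406141 365.87357125 340.41058795]
[192.42819713 125.77617473 377.74384443 338.84134765]
```

The cup is upright and has moved about 10 mm, with about 18 mm left. In the wrist view the ring's left edge is at 164 and its top at 105, and the cup's top is at (293,137). I'll push another 13 mm and look again.

```bash
python3 -m pendant '[[[-2,0,0],0],[[-2,0,0],0],[[-2,0,0],0],[[-2,0,0],0],[[-2,0,0],0],[[-2,0,0],0],[[-1,0,0],0],[[0,0,0],0]]'; python3 -m pendant '[[[4,0,0],0],[[30,0,0],0],[[45,0,0],0],[[45,0,0],0],[[45,0,0],0],[[30,0,-5],0],[[0,0,0],0]]'; python3 look.py 3
```

```text
time: 5.85
position: [0.5986, -0.0593, 0.1025]
tool_rot: [0.747, -0.665, -0.0, -0.0]
ft_force: [0.2, -1.6, 0.9]
grip_width: 0.0006
time: 6.72
position: [0.6221, -0.2598, 0.1076]
tool_rot: [0.746, -0.666, 0.001, -0.0]
ft_force: [0.9, -0.1, 0.6]
grip_width: 0.0002
```

View pics/p3.png

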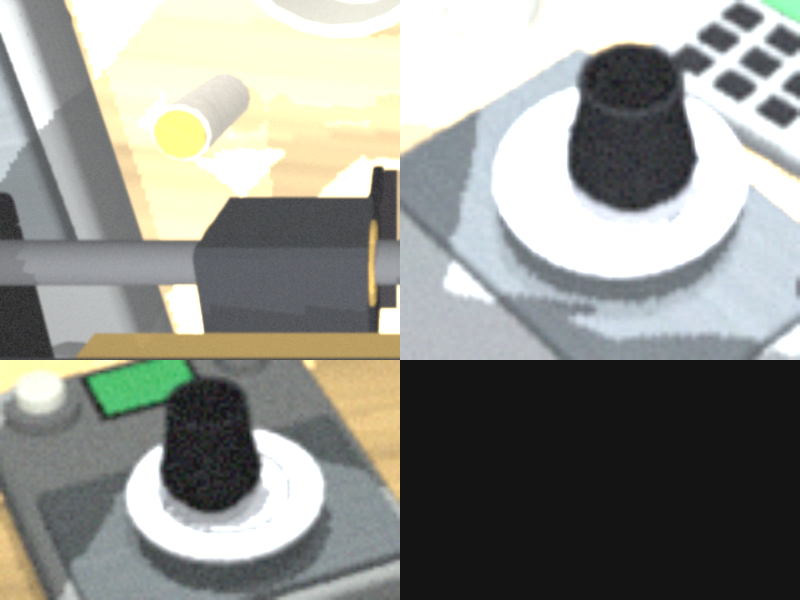

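```bash
python3 - <<'E'
from fit import *
S=pickle.load(open("scene3.pkl","rb"));D=pickle.load(open("side3.pkl","rb"))
print("scene cup",fitcup(S,np.array([278,215.1,308.7,255.3]),[.6,-.03],(0,1,2,3)))
print("side cup",fitcup(D,np.array([302,211,334.5,252.75]),[.6,-.03],(0,1,2,3)))
# dark-threshold boxes both times for displacement
for k in("0","3"):
  for n,r in(("scene",(255,205,320,265)),("side",(295,205,350,270))):
    c=pickle.load(open(n+k+".pkl","rb"));b,a=cupmask(c,r);print(k,n,b,a,fitcup(c,b,[.6,-.03],(0,1,2,3))[0])
# pan: ellipse of bright pan, fit to edge points by sub-pixel radial threshold
for n,c in(("scene",S),("side",D)):
    g=cv2.GaussianBlur(c["pixels"].max(2),(3,3),0).astype(float)
    def cost(v):
        s=0;e=[]
        for r in(.0485,.0515):
            p=proj(c,circ(*v,.072,r)).astype('float32');e.append(cv2.remap(g.astype('float32'),p[:,0],p[:,1],cv2.INTER_LINEAR).ravel())
        return -np.sum(np.clip(e[0]-e[1],-20,60))
    from scipy.optimize import minimize
    best=min(((cost((x,y)),x,y) for x in np.arange(.585,.604,.0005) for y in np.arange(-.026,-.008,.0005)));print("pan",n,best)
E
```

```text
scene cup (array([ 0.59666978, -0.02387501]), array([-0.58301609, -0.83649154,  0.58148127,  0.73967085]))
side cup (array([ 0.59385113, -0.02625893]), array([-0.77295306, -1.24830549,  0.7746717 ,  1.11452226]))
0 scene [266. 218. 294. 257.] 911 [ 0.59874971 -0.04633258]
0 side [311. 220. 340. 260.] 985 [ 0.59607593 -0.045961  ]
3 scene [279. 215. 306. 254.] 891 [ 0.59447389 -0.0250609 ]
3 side [303. 212. 332. 251.] 857 [ 0.59328167 -0.0248337 ]
pan scene (np.float32(-5679.6426), np.float64(0.5954999999999988), np.float64(-0.018499999999999992))
pan side (np.float32(-5715.6885), np.float64(0.5904999999999994), np.float64(-0.01749999999999999))
```

```bash
python3 -m pendant '[[[-40,0,0],0],[[-50,0,0],0],[[-50,0,0],0],[[-40,0,0],0],[[-8,0,5],0],[[-2,0,0],0],[[-2,0,0],0],[[-2,0,0],0]]'; python3 -m pendant '[[[-2,0,0],0],[[-2,0,0],0],[[-2,0,0],0],[[-2,0,0],0],[[-2,0,0],0],[[-2,0,0],0],[[-1,0,0],0],[[0,0,0],0]]'
```

```text
time: 7.88
position: [0.5995, -0.0654, 0.1026]
tool_rot: [0.747, -0.665, 0.0, -0.0]
ft_force: [0.4, 0.3, -0.2]
grip_width: 0.0004
time: 8.88
position: [0.5977, -0.0513, 0.1026]
tool_rot: [0.747, -0.664, 0.0, -0.0]
ft_force: [0.7, -0.6, 0.6]
grip_width: 0.0006
```

```bash
python3 -m pendant '[[[4,0,0],0],[[20,0,0],0],[[40,0,0],0],[[20,0,-40],0],[[0,0,-50],0],[[0,0,-40],0],[[0,0,0],0],[[0,0,0],0]]'; python3 - <<'E'
from rig import camera
from fit import *
I={}
for n in("wrist","side","scene"):
    c=camera(n);pickle.dump(c,open(n+"4.pkl","wb"));I[n]=c["pixels"]
for n,r in(("scene",(255,205,320,265)),("side",(285,200,350,265))):
    c=pickle.load(open(n+"4.pkl","rb"));b,a=cupmask(c,r);print(n,b,a,fitcup(c,b,[.6,-.02],(0,1,2,3))[0])
o=np.zeros((600,800,3),'uint8');o[:480,:400]=cv2.resize(I["wrist"][:,:320],(400,600))[:480]*0+0
o[:300,:400]=cv2.resize(I["wrist"],(400,300))
o[:360,400:]=cv2.resize(I["side"][200:290,260:360],None,fx=4,fy=4)
o[360:600,:400]=cv2.resize(I["scene"][210:282,230:350],(400,240))
cv2.imwrite("pics/p4.png",cv2.convertScaleAbs(o,alpha=1.8,beta=20))
E
```

```text
time: 9.88
position: [0.6068, -0.1355, 0.2319]
tool_rot: [0.747, -0.665, -0.001, 0.0]
ft_force: [-0.2, 0.3, 0.9]
grip_width: 0.0006
scene [284. 215. 312. 253.] 892 [ 0.59466158 -0.01586684]
side [300. 209. 329. 248.] 939 [ 0.59202551 -0.01709397]
```

View pics/p4.png

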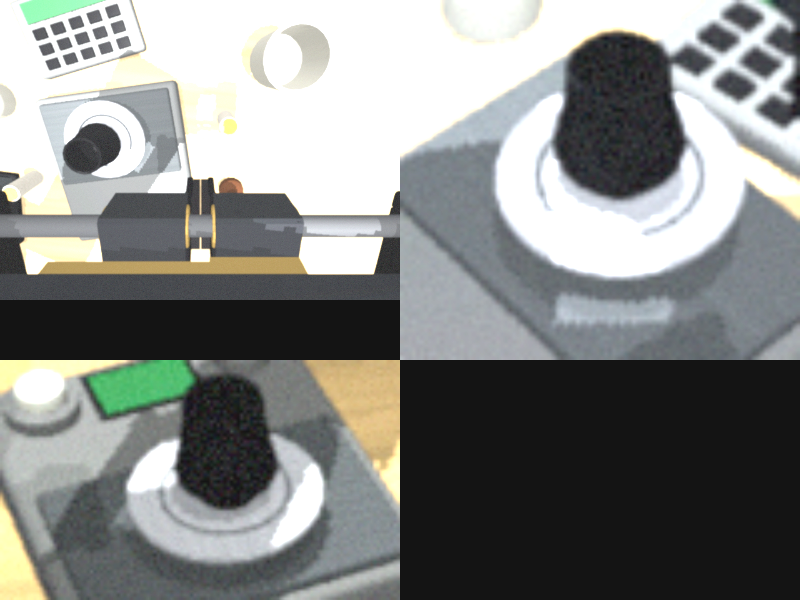

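The wrist view shows the cup upright on the pan. In the scene crop the ring spans 160–291 and the cup 176–277; in the side crop the ring spans 536–704 and the cup 553–686. The cup is concentric with the ring to about 1–2 mm, so I'll go to the zero key.

```bash
python3 -m pendant '[[[-14,41,0],0],[[-14,42,0],0],[[-14,42,0],0],[[0,0,40],0],[[0,0,45],0],[[0,0,40],0],[[0,0,15],0],[[0,0,0],0]]'; python3 -m pendant '[[[0,0,0],0],[[0,0,2],0],[[0,0,2],0],[[0,0,0],0]]'
```

```text
time: 11.02
position: [0.4779, -0.1075, 0.0916]
tool_rot: [0.747, -0.664, -0.001, 0.0]
ft_force: [1.0, -0.3, 0.3]
grip_width: 0.0005
time: 11.52
position: [0.4786, -0.1078, 0.0889]
tool_rot: [0.747, -0.665, 0.0, -0.0]
ft_force: [-0.2, 1.0, 0.5]
grip_width: 0.0006
```

```bash
python3 -m pendant '[[[0,0,3],0],[[0,0,3],0],[[0,0,3],0],[[0,0,2],0],[[0,0,0],0]]'; python3 -m pendant '[[[0,0,1.5],0],[[0,0,1.5],0],[[0,0,0],0]]';python3 -m pendant '[[[0,0,1.5],0],[[0,0,1],0],[[0,0,0],0]]'
```

```text
time: 12.15
position: [0.4785, -0.1078, 0.0775]
tool_rot: [0.747, -0.665, -0.0, -0.0]
ft_force: [1.4, -0.2, 3.6]
grip_width: 0.0001
time: 12.52
position: [0.4785, -0.1078, 0.0761]
tool_rot: [0.747, -0.664, 0.0, -0.0]
ft_force: [-2.9, 1.1, 16.4]
grip_width: 0.0002
time: 12.9
position: [0.4785, -0.1078, 0.0757]
tool_rot: [0.747, -0.664, 0.001, -0.0]
ft_force: [-5.9, 1.6, 35.9]
grip_width: 0.0004
```

```bash
python3 - <<'E'
from rig import camera
import cv2,numpy as np
f=lambda n,y,x:cv2.resize(camera(n)["pixels"][y:y+60,x:x+80],(400,300),interpolation=cv2.INTER_CUBIC)
cv2.imwrite("pics/p5.png",cv2.convertScaleAbs(np.hstack([f("side",285,235),f("scene",190,205)]),alpha=1.8,beta=20))
E
```

```text
(no output)
```

View pics/p5.png

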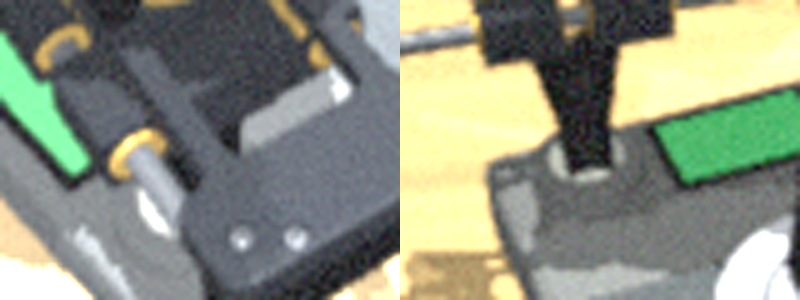

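```bash
python3 - <<'E'
from rig import robot,camera
import cv2,numpy as np,pickle
o=robot.get_obs();print(o["moment"],o["ft_force"],o["q"],o["position"])
I=[]
for n in("scene","side","wrist"):
    c=camera(n);pickle.dump(c,open(n+"5.pkl","wb"));I.append(c["pixels"]);
    if n=="wrist":
        C=-c["R"].T@c["t"];print("cam",C)
a=cv2.resize(I[0][150:290,190:350],(457,400));b=cv2.resize(I[1][180:350,200:350],(343,400),interpolation=cv2.INTER_CUBIC)
cv2.imwrite("pics/p6.png",cv2.convertScaleAbs(np.hstack([a,b]),alpha=2,beta=25))
E
```

```text
[ 0.39890545  1.09157331 -0.01304164] [-5.24784799  2.96389388 34.99244783] [-4.49664485e-01  6.37277207e-01  1.90344785e+00 -3.17767465e-04
  5.98632490e-01  1.00385133e+00] [ 0.47856045 -0.10777729  0.07572604]
cam [ 0.56011235 -0.09723162  0.21582532]
```

View pics/p6.png

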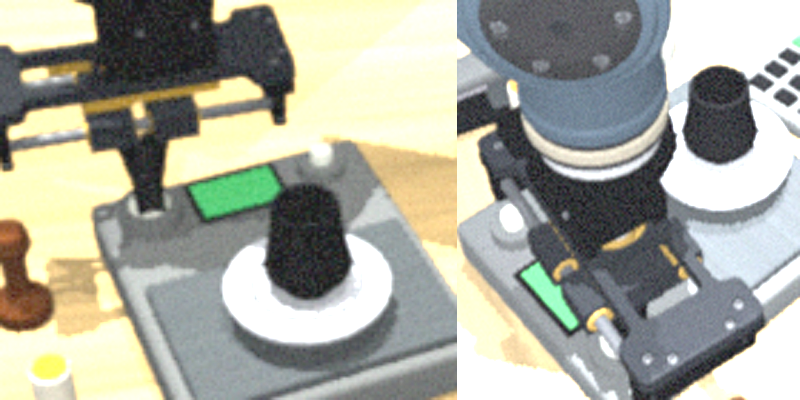

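The cup stands free and clear of the gripper. The fingertip sits on the key, which looks flush with its collar in the scene crop (150,210). It stopped about 4 mm higher than I expected, so I'll back off slowly and read the spring force to confirm full travel.

```bash
cat > ft.py <<'E'
from rig import robot,camera
import numpy as np
F=[]
for i in range(8): camera("wrist");F.append(robot.get_obs()["ft_force"])
print("mean",np.mean(F,0).round(2),"sd",np.std(F,0).round(2),robot.get_obs()["position"].round(4))
E
python3 -m pendant '[[[0,0,-2.5],0],[[0,0,-2.5],0],[[0,0,0],0]]'; python3 ft.py; python3 -m pendant '[[[0,0,-2.5],0],[[0,0,0],0]]'; python3 ft.py;  python3 -m pendant '[[[0,0,-2],0],[[0,0,0],0]]'; python3 ft.py
```

```text
time: 13.52
position: [0.4785, -0.1078, 0.0772]
tool_rot: [0.747, -0.664, 0.0, -0.0]
ft_force: [-1.0, 0.7, 3.5]
grip_width: 0.0004
mean [-0.41 -0.1   3.72] sd [0.27 0.81 0.5 ] [ 0.4785 -0.1078  0.0769]
time: 14.18
position: [0.4785, -0.1078, 0.0796]
tool_rot: [0.747, -0.665, 0.0, -0.0]
ft_force: [-0.2, 0.4, 2.1]
grip_width: 0.0003
mean [-0.23  0.09  2.17] sd [0.34 0.5  0.52] [ 0.4785 -0.1078  0.0795]
time: 14.82
position: [0.4785, -0.1078, 0.0816]
tool_rot: [0.747, -0.664, 0.0, -0.0]
ft_force: [-1.1, 0.0, 1.5]
grip_width: 0.0003
mean [-0.24  0.12  1.47] sd [0.45 0.41 0.27] [ 0.4785 -0.1078  0.0815]
```

The spring force falls from 3.7 N to 1.5 N over the 6 mm stroke, so the key was fully down. Now I'll release it, clear the arm and check.

```bash
python3 -m pendant '[[[0,0,-3],0],[[0,0,-5],0],[[0,0,-30],0],[[0,0,-45],0],[[0,0,-45],0],[[30,-20,0],0],[[40,-20,0],0],[[40,-20,0],0]]'; python3 -m pendant '[[[40,0,0],0],[[30,0,0],0],[[0,0,0],0],[[0,0,0],0]]'; python3 - <<'E'
from rig import camera
from fit import *
I={}
for n in("side","scene"):
    c=camera(n);pickle.dump(c,open(n+"7.pkl","wb"));I[n]=c["pixels"]
for n,r in(("scene",(255,205,320,265)),("side",(285,200,350,265))):
    b,a=cupmask(pickle.load(open(n+"7.pkl","rb")),r);print(n,b,a)
o=np.hstack([cv2.resize(I[n][150:400,y:y+330],(400,303)) for n,y in(("scene",100),("side",190))])
cv2.imwrite("pics/p7.png",cv2.convertScaleAbs(o,alpha=1.5,beta=15))
E
```

```text
time: 16.23
position: [0.5514, -0.2107, 0.2102]
tool_rot: [0.747, -0.664, 0.0, -0.0]
ft_force: [0.8, -0.3, -0.4]
grip_width: 0.0007
time: 16.73
position: [0.5584, -0.2783, 0.2093]
tool_rot: [0.747, -0.665, -0.001, -0.0]
ft_force: [-0.1, 0.6, 0.3]
grip_width: 0.0007
scene [283. 215. 311. 253.] 877
side [300. 221. 334. 264.] 607
```

View pics/p7.png

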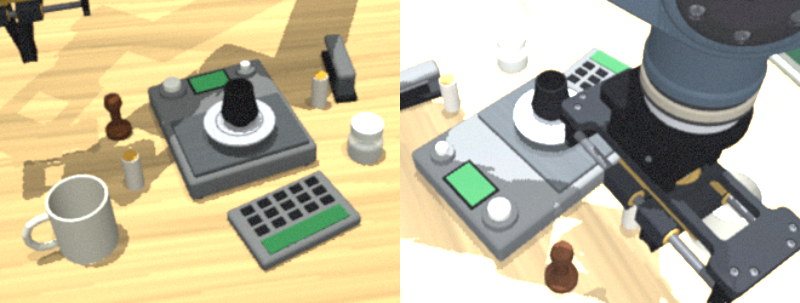

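The scene view shows the cup upright in the ring at (240,105), the key sprung back up, and the mug, rolls, stamp, jar, stapler and calculator in place. The arm is clear, so I'm handing in.

```bash
python3 -c "
from rig import order;print(order.hand_in())"
```

```text
the job is handed in; nothing more can be done
None
```

I slid the cup to the middle of the pan with the fingers shut, using slow, low pushes. I then pressed the zero key fully down, let it go, and handed in at about 17 s of the 51 s allowed. It took two approaches from the right and about 29 mm of travel.

**Cup:** It stands upright. After the last push both cameras put it within about 2–3 mm of the pan centre, and it looked concentric with the engraved ring to about 1 mm. After the key press, the scene camera's outline of the cup had not moved by more than 1 pixel. The final side-camera check failed because the gripper covered part of the cup.

**Zero key:** It bottomed out with the fingertip about 4 mm higher than the 22 mm tip offset predicts. I backed off slowly to check: the spring force fell from 3.7 to 2.2 to 1.5 N over roughly the 6 mm stroke, which confirms full travel. The push peaked at about 36 N through the fingertip, much more than the 4 N the key needs. The key was back up in the last picture.

**Other things:** I did not touch the power key, and the loose items look unmoved. One retreat passed lower than I would like near the mug, but the force reading taken afterwards showed no contact.

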